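# Fit the outlet tube to a countertop water filter

### The job

Get the water filter ready for use: pull the red dust plug out of its outlet and put the plug in the small white bowl, then push the bevelled end of the copper outlet tube into the blue push-fit collet, past the rubber seal, until it bottoms. Leave the tube there and do not disturb the mug, the tin or the teaspoon.

Things in the scene. Friction and masses are not known exactly. Their poses are not given: they have to be found in the camera images.
- water_filter: Countertop water filter, fixed by a black suction foot 124 mm across: clear bowl, blue head 109 mm across, top 147 mm up. Origin on the worktop under its vertical axis; z up. The outlet, a white boss 33 mm across with a blue collet at its end, sticks out level to the unit's own -x, axis 126 mm up; a tube goes in along the unit's +x. The capped grey inlet on the +x side is not used.
- port_mouth (a point): Centre of the blue collet's face, 100 mm from the unit's vertical axis (axes as water_filter). The mouth is a funnel 23 mm wide that narrows within 6 mm to a 16 mm bore. A sprung black rubber seal lies 20 mm inside: with the tube 18 to 27 mm in, the push needed rises to very roughly 10 to 20 N, then falls again; the tube bottoms hard at 36 mm and stays there when let go.
- port_seat (a point): Centre of the bottom of the outlet bore, 36 mm further along the filter's +x than port_mouth (axes as water_filter).
- dust_plug: Red dust plug, 15 g, loose in the outlet, axes parallel to the filter's; a level pull along the filter's -x frees it after 26 mm. Origin on its axis at the collet's face. Stem 15.4 mm thick (thinner at its nose), 26 mm long to its +x; flange 25 mm across, 3 mm thick to its -x; then an upright pull tab, 10 mm wide (y), 22 mm high (z), from 3 to 29 mm on its -x side.
- outlet_tube: Straight rigid copper tube, 190 mm long, 15 mm thick, 35 to 70 g, lying on the worktop. Origin in its middle on its axis, 7.5 mm up at the start; x along the tube to the end that is pushed in. That end is bevelled over 7 mm; a black ring round the tube, 36 to 38 mm from it, comes level with the collet's face when the tube is home. Grey sleeve on the other end.
- tube_tip (a point): Centre of the tube's bevelled end, 95 mm from the tube's origin along its x.
- small_bowl: Small white china bowl, 120 mm wide at the rim, 45 mm high, inner floor 5 mm up and about 50 mm wide, loose on the worktop. Origin at the centre of its underside, z up.
- mug: Green and white mug, 86 mm wide, 124 mm with its handle, 100 mm high, on the worktop; leave it alone. Origin at the centre of its underside.
- food_tin: Small green and gold food tin, 57 mm wide, 72 mm high, at the back of the worktop; leave it alone. Origin at the centre of its underside.
- spoon: Steel teaspoon, 130 mm long, 11 mm high, lying on the worktop; leave it alone. Origin at its middle, underside.

How it is judged:
On the way, in this order (a step that is already met when the one before it is completed fails the run):
1. the dust plug lies in the bowl, let go (horizontal distance between dust_plug and small_bowl below 0.055 m and z of dust_plug in the frame of small_bowl below 0.055 m and linear speed of dust_plug below 0.05 m/s and contact force between the fingers and dust_plug below 0.2 N), for 0.2 s.
2. the tube is pushed home in the outlet (distance between tube_tip and port_seat below 0.004 m and x of tube_tip in the frame of port_seat above -0.003 m and angle between the x axis of outlet_tube and the x axis of water_filter, either way round below 0.12 rad), for 0.2 s.
At the end, for the whole second after the job is handed in: The tube rests in the outlet by itself, in line with it (within 0.12 rad), its end within 3 mm of the bore's bottom; the plug lies still in the upright bowl (origin within 55 mm of its axis, less than 55 mm above its underside); mug, tin and teaspoon are within 30 mm of their places (all of step 2 and linear speed of each of outlet_tube, dust_plug below 0.03 m/s and horizontal distance between dust_plug and small_bowl below 0.055 m and z of dust_plug in the frame of small_bowl below 0.055 m and angle between small_bowl's own z axis and vertical below 0.2 rad); the robot touches nothing.
It fails at once if the mug, the tin or the teaspoon are shifted by more than 30 mm (distance of any of mug, food_tin, spoon from where it was at the start of the episode above 0.03 m).
It fails at once if the mug or the tin is tipped (angle between any of mug, food_tin's own z axis and vertical above 0.35 rad).
It also fails if it takes over 54 s, if anything falls off the work surface, if the arm or the gripper's body presses on something with over 40 N, if the wrist force passes 120 N, or if a joint passes its speed limit or range.

### The arm

A 6-joint arm with a two-finger parallel gripper is mounted at the origin on a cart in front of the work surface, level with it; the furniture and walls round the work are solid. World frame = base frame: x ahead of the robot, y to its left, z up, the work surface at z = 0. Lengths are in m, angles in rad, forces in N, time in s.
With the tool pointing down it reaches from about 0.35 to 0.775 m from the base axis. Payload 7.3 kg.
Tool frame: the origin (TCP) lies on the centre line of the jaws, within the pads' length; the fingertips stand 22 mm ahead of it and the grasp point (between the pads) lies 3 mm ahead of it; z points along the fingers, y is the line along which they close (so a half turn about z gives the same grasp; the last joint's range is limited). The gripper opens to 92 mm and grips with 3 to 60 N. Pads are 19 mm wide; open, the fingers measure 130 mm over their backs; the gripper's body (75 mm by 190 mm) begins 47 mm behind the grasp point.
Start: joints at [-1.278, 0.342, 1.524, -0, 1.275, -0.146], TCP at [0.223, -0.475, 0.249] pointing down, gripper open.
Joint ranges: [-2.53, 2.53], [-0.77, 2.02], [0.04, 2.7], [-1, 4.14], [0.28, 2.66], [-3.11, 3.11]. Speed limits (rad/s): [2.57, 2.57, 3.14, 3.14, 3.14, 3.14].

### API

Orientations are given as [roll, pitch, yaw] about the fixed x, y, z axes, in that order (R = Rz(yaw) Ry(pitch) Rx(roll)).
In Python, from station import read_state, snapshot, camera_model, job_done gives the robot as it stands. The module is installed in compiled form; this text tells all that it offers.
- The arm moves only by the tool arm_command, never from a script. Its argument "commands" is a list of rows, each a list of 3 entries, a list of its own where there are three numbers: the shift along the world's x, y, z in mm, then the turn, a rotation vector about the world's x, y, z in rad, then the finger opening in mm, from 0 to 91.8. A call has 1 to 10 rows; each row shifts and turns the commanded pose from where the row before left it; what a row does not reach is not made up. A row lasts 1/10 s, in which the tool goes at most 50 mm and 8.59 degrees, less where a joint would pass 70% of its speed; a pose out of reach is approached as far as the arm can. A call with a gripper value outside its range is refused whole. The fingers move at their own pace and stop on an object; "squeeze" is the grip in N (left out, the last holds). Time passes only in rows, so rows that do not move let the fingers close. It gives the time, the measured TCP pose, the force, the opening and the grip force at its end, in the units of the state.
- read_state(): the state, without advancing time (a new reading comes with each control period).
- snapshot(name): name is "scene" or "side" or "wrist"; returns the picture (384x512x3 uint8, red, green, blue); there is no depth.
- camera_model(name): a dict with "camera_matrix" (3x3 intrinsics, pixels), "origin" and "rotation" of the camera in the world; the wrist camera has in their place "mount" (4x4, takes a point from camera to tool coordinates, whose origin is the TCP and whose axes are the flange's). Camera axes: x right, y down, z forward; pixel columns grow to the right and rows downward; lengths in m; the calibration is good to about 2 mm. A picture is of the moment at which its call begins: read the wrist's pose just before it. camera_model takes no time and is no camera call.
- job_done(): hands the job in; it is judged then, once.
The state is a dict: "t": time; "joints": joint angles; "qvel": joint speeds; "tau": joint torques, N m; "eef_pos": TCP position; "eef_rot": TCP orientation; "force": force on the tool from outside, world axes, zero at the start; "wrist_torque": the same for the moment, N m; "width": finger opening in m; "finger_force": force on a finger pad.
Only numpy, scipy, OpenCV 4.12 (cv2) and the standard library are available. Lean on these libraries where they do the work, as an engineer would, in place of code of your own. Each camera call takes 0.05 s, during which the arm holds its last target. There are 200 camera calls.

## Working session

There is one attempt and no reset: what is moved stays moved. The work goes in short steps, Python scripts to look and compute and a tool call to move; the robot and the scene stay as the last step left them, time stands still between calls to the robot, and variables do not carry over. Pictures are saved under pics/ and viewed, at most 10 in all, crops included, and the job is handed in when it is done.

Besides the shell and the picture viewer there is one more tool, called after ">>>" by a JSON object that holds its "op" and its "data", one argument or row to a line. arm_command: Moves the arm, as the interface text tells. Its arguments: {"type":"object","properties":{"commands":{"type":"array","items":{"type":"array"}},"squeeze":{"type":"number"}},"required":["commands"]}

```bash
mkdir -p pics
cat > h.py <<'E'
import numpy as np, cv2
from scipy.spatial.transform import Rotation as R
from station import *
def save(n,img,crop=None,s=1):
    if crop: x0,y0,x1,y1=crop; img=img[y0:y1,x0:x1]
    img=cv2.resize(img,None,fx=s,fy=s,interpolation=cv2.INTER_CUBIC)
    cv2.imwrite(f'pics/{n}.png',img[:,:,::-1])
def ray(name,uv,st=None):
    m=camera_model(name); d=np.linalg.inv(m['camera_matrix'])@[uv[0],uv[1],1.]
    if name=='wrist':
        M=np.array(m['mount']); Rt=R.from_euler('xyz',st['eef_rot']).as_matrix()
        return np.array(st['eef_pos'])+Rt@M[:3,3], Rt@M[:3,:3]@d
    return np.array(m['origin']),np.array(m['rotation'])@d
def onz(name,uv,z,st=None):
    o,d=ray(name,uv,st); return o+d*(z-o[2])/d[2]
def tri(*rs):
    A=0;b=0
    for o,d in rs:
        d=d/np.linalg.norm(d);P=np.eye(3)-np.outer(d,d);A=A+P;b=b+P@o
    p=np.linalg.solve(A,b); return p,[np.linalg.norm(np.cross(p-o,d/np.linalg.norm(d))) for o,d in rs]
E
python3 - <<'E'
from h import *
a=snapshot('scene');b=snapshot('side')
save('s0',a);save('d0',b);np.save('a',a);np.save('b',b)
print(read_state())
for n in('scene','side','wrist'):print(camera_model(n))
E
```

```text
{'t': 0.1, 'joints': array([-1.27798086e+00,  3.42678785e-01,  1.52494166e+00,  9.72176175e-06,
        1.27539331e+00, -1.46006612e-01]), 'qvel': array([-0.0006431 , -0.00317072, -0.0013896 , -0.00018181,  0.00124193,
       -0.00065825]), 'tau': array([ 1.35377450e-03, -4.32001340e+01, -2.44696140e+01,  7.19775539e-02,
        5.25939942e-02, -3.10624819e-05]), 'eef_pos': array([ 0.22297907, -0.4749201 ,  0.24809404]), 'eef_rot': array([-3.14018802e+00, -2.15952326e-04,  4.38819087e-01]), 'force': array([ 0.74085166, -0.53007793, -0.60139039]), 'wrist_torque': array([ 0.01537443, -0.01615422,  0.00754444]), 'finger_force': 0.0, 'width': 0.0915326479727144}
{'camera_matrix': array([[476.97147338,   0.        , 256.39339979],
       [  0.        , 476.97147338, 193.28023732],
       [  0.        ,   0.        ,   1.        ]]), 'origin': array([-0.19542119,  0.83528531,  0.57487957]), 'rotation': array([-1.98647790e+00, -2.21599922e-03, -2.30656395e+00])}
{'camera_matrix': array([[360.99454707,   0.        , 255.0997583 ],
       [  0.        , 360.99454707, 196.29306244],
       [  0.        ,   0.        ,   1.        ]]), 'origin': array([ 0.54163385, -0.61815318,  0.52022732]), 'rotation': array([-2.06571894,  0.01083212, -0.09334182])}
{'camera_matrix': array([[320.72373698,   0.        , 258.80583418],
       [  0.        , 320.72373698, 191.09689266],
       [  0.        ,   0.        ,   1.        ]]), 'mount': array([[ 5.36775566e-04, -9.69512939e-01, -2.45039533e-01,
         6.44251373e-02],
       [ 9.99999852e-01,  4.99768644e-04,  2.13203641e-04,
        -2.20128653e-04],
       [-8.42406143e-05, -2.45039611e-01,  9.69513064e-01,
        -1.36780671e-01],
       [ 0.00000000e+00,  0.00000000e+00,  0.00000000e+00,
         1.00000000e+00]])}
```

```bash
sed -i "s/np.array(m\['rotation'\])@d/R.from_euler('xyz',m['rotation']).as_matrix()@d/" h.py; python3 -c "
from h import *
save('both',np.hstack([np.load('a.npy'),np.load('b.npy')])[:, :],None,.78)
save('s1',np.load('a.npy'),None,1.55);save('d1',np.load('b.npy'),None,1.55)"
```

```text
(no output)
```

View pics/s1.png

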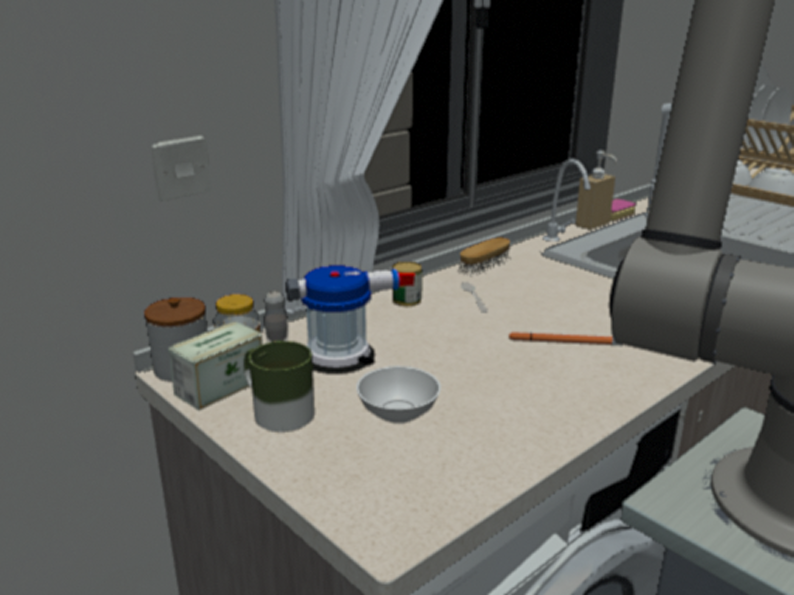

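View pics/d1.png

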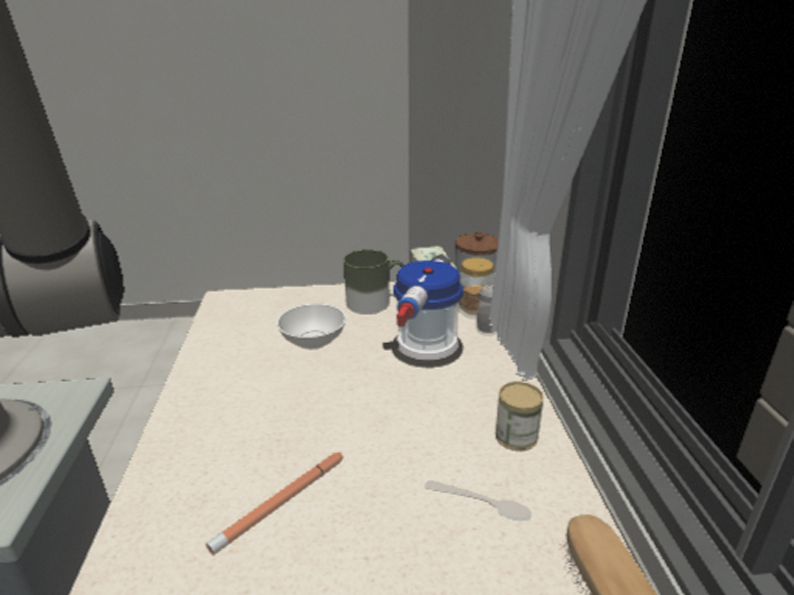

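Scene view (enlarged ×1.55): filter top (334,273), plug (405,279), tube tip (511,336), bowl rim 359–438 at y 380. Side view: top (428,271), plug (404,313), tube tip (339,457) to tail (213,546), bowl rim 279–345 at y 322.

Run:
```python
from h import *
k=1.55
S=lambda u,v:ray('scene',(u/k,v/k)); D=lambda u,v:ray('side',(u/k,v/k))
for n,a,b in [('top knob',(334,273),(428,271)),('tab',(407,279),(403,316)),('collet',(394,280),(410,303)),('boss root',(368,284),(421,291)),('tip',(511,336),(339,457)),('bowlrim',(399,387),(312,321)),]:
    p,e=tri(S(*a),D(*b)); print(n,p.round(4),np.round(e,4))
f=lambda u,v,z:onz('side',(u/k,v/k),z).round(4)
print('tube ring',f(319,470,.0075),'tip',f(339,458,.0075),'tail',f(214,545,.0075))
print('bowl rim L/R',f(279,322,.045),f(345,321,.045),'floor',f(314,333,.005))
print('foot',f(427,347,.0),'spoon',f(428,485,0),f(528,515,0),'tin',f(518,435,0),'mug',f(368,300,0))
g=lambda u,v,z:onz('scene',(u/k,v/k),z).round(4)
print('bowl rim scene',g(359,385,.045),g(438,385,.045),'spoon',g(465,285,0),g(487,310,0),'tin',g(407,298,0),'tip',g(511,336,.0075))
# segment tube axis and tab in side image
b=np.load('b.npy').astype(int)
r,gg,bl=b[...,0],b[...,1],b[...,2]
m=(r>100)&(r-gg>40)&(r-bl>50); m[:280]=0;m[:,260:]=0
c=cv2.minAreaRect(np.argwhere(m)[:,::-1].astype(np.float32)); print(m.sum(),c)
```

```text
top knob [0.6663 0.1859 0.1438] [0.0023 0.0023]
tab [0.6139 0.08   0.1224] [0.0004 0.0004]
collet [0.6241 0.1028 0.1272] [0.0038 0.0038]
boss root [0.6449 0.1407 0.1254] [0.005 0.005]
tip [ 0.5144 -0.0723  0.0057] [0.0003 0.0003]
bowlrim [0.4721 0.2252 0.0402] [0.001 0.001]
tube ring [ 0.4893 -0.0946  0.0075] tip [ 0.5142 -0.0762  0.0075] tail [ 0.3794 -0.1936  0.0075]
bowl rim L/R [0.4164 0.2183 0.045 ] [0.528  0.2091 0.045 ] floor [0.4714 0.2422 0.005 ]
foot [0.6653 0.1825 0.    ] spoon [ 0.6221 -0.126   0.    ] [ 0.7298 -0.1829  0.    ] tin [ 0.7568 -0.0499  0.    ] mug [0.5734 0.366  0.    ]
bowl rim scene [0.5092 0.2686 0.045 ] [0.435  0.1859 0.045 ] spoon [ 0.7322 -0.1902  0.    ] [ 0.6219 -0.132   0.    ] tin [ 0.7625 -0.0587  0.    ] tip [ 0.5125 -0.0695  0.0075]
542 ((182.1081085205078, 318.851318359375), (6.393620491027832, 91.25439453125), 54.462318420410156)
```

>>> {"op": "arm_command", "data": {
  "commands": [
    [[28, 39, -3], [0, 0, 0.05], 50],
    [[28, 39, -3], [0, 0, 0.05], 50],
    [[28, 39, -3], [0, 0, 0.05], 50],
    [[28, 39, -3], [0, 0, 0.05], 50],
    [[28, 39, -3], [0, 0, 0.05], 50],
    [[28, 39, -3], [0, 0, 0.05], 50],
    [[28, 39, -3], [0, 0, 0.05], 50],
    [[28, 39, -3], [0, 0, 0.05], 50],
    [[28, 39, -3], [0, 0, 0.05], 50],
    [[28, 39, -3], [0, 0, 0.05], 50]
  ],
  "squeeze": 20
}}

```text
t: 1.1
eef_pos: [0.5038, -0.0833, 0.2184]
eef_rot: [-3.141, 0.0, 0.941]
force: [0.8, -1.0, -0.0]
width: 0.0502
finger_force: 0.0
```

>>> {"op": "arm_command", "data": {
  "commands": [
    [[28, 39, -3], [0, 0, 0.05], 50],
    [[28, 39, -3], [0, 0, 0.05], 50],
    [[27, 39, -3], [0, 0, 0.05], 50],
    [[20, 35, -3], [0, 0, 0.03], 50],
    [[0, 0, 0], [0, 0, 0], 50],
    [[0, 0, 0], [0, 0, 0], 50]
  ]
}}

```text
t: 1.7
eef_pos: [0.6058, 0.0676, 0.2057]
eef_rot: [-3.14, 0.001, 1.121]
force: [0.1, -0.3, -0.0]
width: 0.05
finger_force: 0.0
```

Run:
```python
from h import *
s=read_state();w=snapshot('wrist');b=snapshot('side')
print(s['t'],s['eef_pos'],s['eef_rot'],s['width'],s['joints'])
np.save('w1',w);np.save('b1',b)
import pickle;pickle.dump(s,open('s1.pkl','wb'))
c=cv2.resize(w,None,fx=1.55,fy=1.55,interpolation=cv2.INTER_CUBIC)
save('w1',c)
```

```text
1.7 [0.60576307 0.06757933 0.20571005] [-3.14007568e+00  1.10127594e-03  1.12066852e+00] 0.05002665158479618 [-1.43982829e-02  5.31873911e-01  1.34115765e+00 -3.74889339e-04
  1.27040116e+00  4.35841622e-01]
```

View pics/w1.png

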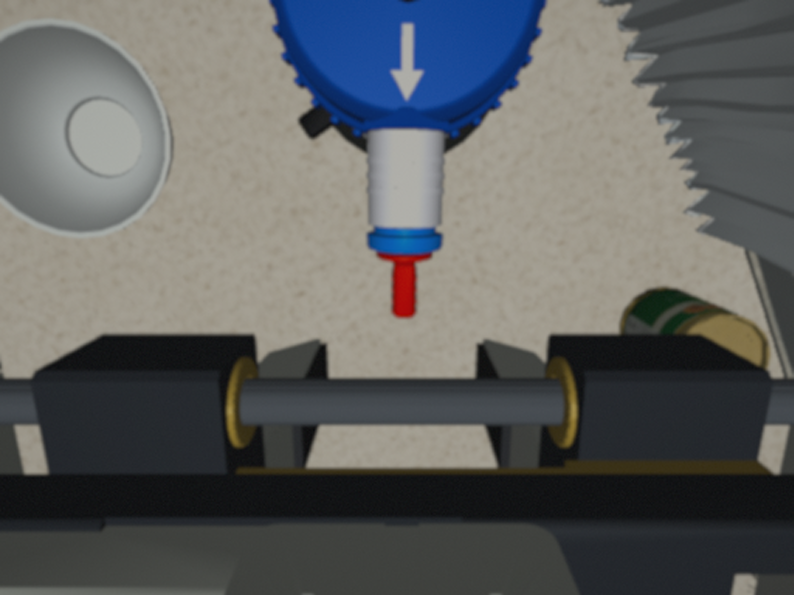

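Wrist view: plug tab from (404,262) to its end (404,316), collet (405,241), filter arrow tip (407,100) straight above, bowl floor centre (105,137).

Run:
```python
from h import *
import pickle;s=pickle.load(open('s1.pkl','rb'))
k=1.55;W=lambda u,v,z:onz('wrist',(u/k,v/k),z,s)
te=W(404,314,.137);tr=W(404,262,.137);co=W(405,245,.138)
ar=W(407,100,.1475);a0=W(408,25,.147)
print(te,tr,co,ar,a0)
for p in(te,tr):
  d=a0-p;print(np.arctan2(d[1],d[0]))
print('bowl floor',W(105,137,.005),'rim',W(168,150,.045),W(80,235,.045),W(52,22,.045))
b0=np.load('b.npy');k=1.55
# triangulate tab end (top corner): side view
p,e=tri(ray('wrist',(404/k,314/k),s),ray('side',(401/k,309/k)));print('tab end top tri',p,e)
p,e=tri(ray('wrist',(405/k,240/k),s),ray('side',(411/k,300/k)));print('collet tri',p,e)
```

```text
[0.60820666 0.07180728 0.137     ] [0.61803638 0.09225116 0.137     ] [0.62157255 0.0986597  0.138     ] [0.64599669 0.14794222 0.1475    ] [0.65717305 0.17044002 0.147     ]
1.109991395696324
1.106716603720431
bowl floor [0.46903343 0.22868192 0.005     ] rim [0.51715416 0.19480318 0.045     ] [0.44326911 0.17615582 0.045     ] [0.4963443  0.27882697 0.045     ]
tab end top tri [0.60920509 0.07205602 0.13832469] [np.float64(0.0008379132916248131), np.float64(0.0008379132916248337)]
collet tri [0.62499473 0.10006653 0.13707807] [np.float64(0.0025962171612315867), np.float64(0.002596217161231659)]
```

>>> {"op": "arm_command", "data": {
  "commands": [
    [[7.5, 14, -17], [0, 0, -0.012], 40],
    [[0, 0, -30], [0, 0, 0], 40],
    [[0, 0, -30], [0, 0, 0], 40],
    [[0, 0, 0], [0, 0, 0], 0],
    [[0, 0, 0], [0, 0, 0], 0],
    [[0, 0, 0], [0, 0, 0], 0],
    [[0, 0, 0], [0, 0, 0], 0],
    [[0, 0, 0], [0, 0, 0], 0]
  ],
  "squeeze": 15
}}

```text
t: 2.6
eef_pos: [0.6137, 0.0806, 0.1312]
eef_rot: [3.14, -0.0, 1.107]
force: [-3.2, -1.2, 3.9]
width: 0.0099
finger_force: 15.8
```

Gripped (9.9 mm). Pull along −x (−0.447, −0.894).

>>> {"op": "arm_command", "data": {
  "commands": [
    [[-4.5, -9, 0], [0, 0, 0], 0],
    [[-4.5, -9, 0], [0, 0, 0], 0],
    [[-4.5, -9, 0], [0, 0, 0], 0],
    [[-4.5, -9, 0], [0, 0, 0], 0],
    [[-4.5, -9, 0], [0, 0, 0], 0],
    [[0, 0, 0], [0, 0, 0], 0]
  ]
}}

```text
t: 3.2
eef_pos: [0.5905, 0.0343, 0.1297]
eef_rot: [-3.141, 0.0, 1.105]
force: [-0.4, 0.0, 0.2]
width: 0.0102
finger_force: 15.7
```

>>> {"op": "arm_command", "data": {
  "commands": [
    [[-45, 0, 0], [0, 0, 0], 0],
    [[-40, 20, 0], [0, 0, 0], 0],
    [[-25, 40, 0], [0, 0, 0], 0],
    [[-20, 42, 0], [0, 0, 0], 0],
    [[0, 42, 0], [0, 0, 0], 0],
    [[0, 35, 0], [0, 0, 0], 0],
    [[0, 0, -30], [0, 0, 0], 0],
    [[0, 0, -30], [0, 0, 0], 0],
    [[0, 0, -22], [0, 0, 0], 0],
    [[0, 0, 0], [0, 0, 0], 0]
  ]
}}

```text
t: 4.2
eef_pos: [0.4592, 0.2144, 0.0453]
eef_rot: [-3.138, 0.004, 1.107]
force: [0.9, -0.7, 0.1]
width: 0.0099
finger_force: 15.7
```

Run:
```python
from h import *
s=read_state();w=snapshot('wrist');print(s['eef_pos'],s['force'],s['width'])
save('w2',w,None,1.2)
```

```text
[0.45923656 0.2144413  0.04529817] [ 0.8569936  -0.72284513  0.13729242] 0.009880608917049059
```

View pics/w2.png

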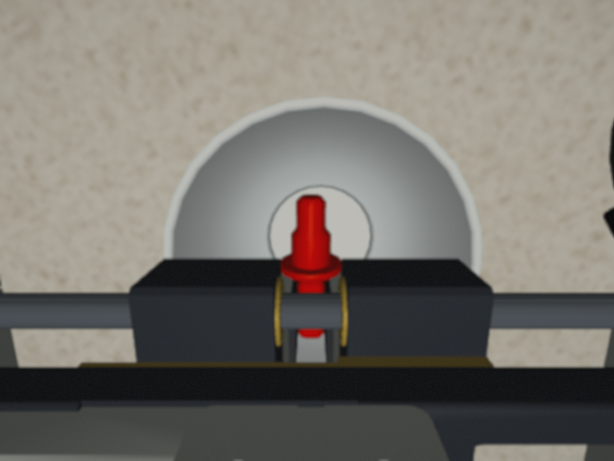

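The plug hangs over the bowl floor (320,235). Release with a small opening and rise.

>>> {"op": "arm_command", "data": {
  "commands": [
    [[0, 0, -5], [0, 0, 0], 0],
    [[0, 0, 0], [0, 0, 0], 34],
    [[0, 0, 0], [0, 0, 0], 34],
    [[0, 0, 0], [0, 0, 0], 34],
    [[0, 0, 25], [0, 0, 0], 34],
    [[0, 0, 40], [0, 0, 0], 34],
    [[0, 0, 45], [0, 0, 0], 34],
    [[0, -40, 40], [0, 0, -0.04], 50],
    [[0, -45, 0], [0, 0, -0.04], 50],
    [[0, -45, 0], [0, 0, -0.04], 50]
  ]
}}

```text
t: 5.25
eef_pos: [0.4615, 0.0884, 0.19]
eef_rot: [3.138, -0.002, 0.987]
force: [1.1, -0.6, -0.7]
width: 0.0491
finger_force: 0.0
```

>>> {"op": "arm_command", "data": {
  "commands": [
    [[-4, -45, 0], [0, 0, -0.04], 50],
    [[-4, -45, 0], [0, 0, -0.04], 50],
    [[-4, -45, 0], [0, 0, -0.04], 50],
    [[0, -45, 0], [0, 0, -0.04], 50],
    [[0, -38, -30], [0, 0, -0.06], 50],
    [[0, 0, -10], [0, 0, -0.05], 50],
    [[0, 0, 0], [0, 0, 0], 50],
    [[0, 0, 0], [0, 0, 0], 50]
  ]
}}

```text
t: 6.05
eef_pos: [0.4492, -0.1284, 0.1486]
eef_rot: [3.141, -0.0, 0.718]
force: [0.4, -0.1, 0.1]
width: 0.05
finger_force: 0.0
```

Run:
```python
from h import *
import pickle
s=read_state();w=snapshot('wrist');b=snapshot('side');print(s['t'],s['eef_pos'],s['eef_rot'])
pickle.dump(s,open('s3.pkl','wb'))
save('w3',w,None,1.5)
np.save('w3',w);np.save('b3',b)
cv2.imwrite('pics/b3.png',cv2.resize(b[170:250,150:320],None,fx=3,fy=3)[:,:,::-1])
```

```text
6.05 [ 0.4491547  -0.1284241   0.14860324] [ 3.14130166e+00 -2.48067088e-04  7.18168430e-01]
```

View pics/w3.png

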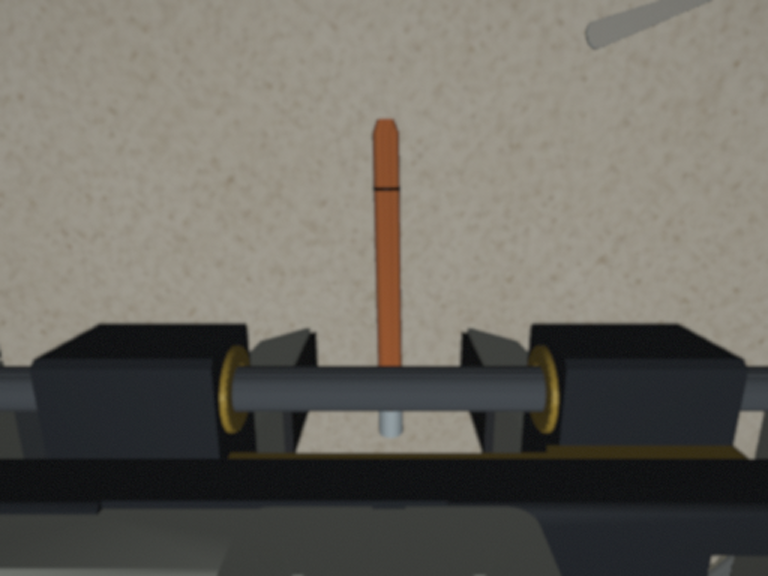

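View pics/b3.png

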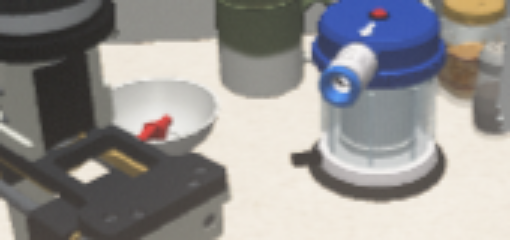

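The plug lies in the bowl (side crop (155,128)); the open collet's face is at crop (340,84). Wrist: tube tip (386,120), ring (387,188), tail (390,435).

Run:
```python
from h import *
import pickle;s=pickle.load(open('s3.pkl','rb'));s1=pickle.load(open('s1.pkl','rb'))
W=lambda u,v,z:onz('wrist',(u/1.5,v/1.5),z,s)
t=W(386,120,.0085);g=W(387,188,.015);e=W(390,434,.0085)
print(t,g,e,np.linalg.norm(t-e)); d=t-e;y=np.arctan2(d[1],d[0]);print('yaw',y,'mid',(t+e)/2)
p,er=tri(ray('wrist',(386/1.5,120/1.5),s),ray('side',(339/1.55,458/1.55)));print('tip tri',p,er)
o,dd=ray('side',(150+341/3,170+84/3))
# collet face: intersect with vertical plane of the wrist-measured axis
ax=np.array([.6085,.0720]);u=np.array([.447,.894]);n=np.array([-u[1],u[0]])
l=((ax-o[:2])@n)/(dd[:2]@n);q=o+l*dd;print('mouth by side',q,(q[:2]-ax)@u)
m=ax+u*.029; l=((m-o[:2])@u)/(dd[:2]@u);q=o+l*dd;print('mouth expected',m,'side ray on face plane',q,(q[:2]-m)@n)
```

```text
[ 0.51462673 -0.06900247  0.0085    ] [ 0.48780442 -0.09318214  0.015     ] [ 0.37196556 -0.19693338  0.0085    ] 0.19162078702609675
yaw 0.7310147385859832 mid [ 0.44329614 -0.13296793  0.0085    ]
tip tri [ 5.14493989e-01 -6.85904493e-02  3.69475545e-04] [np.float64(0.0006415892155690864), np.float64(0.0006415892155691782)]
mouth by side [0.62470126 0.10440252 0.12312177] 0.03620981786682725
mouth expected [0.621463 0.097926] side ray on face plane [0.62382115 0.09674693 0.12732917] -0.002635230364823989
```

>>> {"op": "arm_command", "data": {
  "commands": [
    [[-6, -4.5, -34], [0, 0, 0.013], 50],
    [[0, 0, -40], [0, 0, 0], 40],
    [[0, 0, -35], [0, 0, 0], 40],
    [[0, 0, -15], [0, 0, 0], 40],
    [[0, 0, 0], [0, 0, 0], 40],
    [[0, 0, 0], [0, 0, 0], 0],
    [[0, 0, 0], [0, 0, 0], 0],
    [[0, 0, 0], [0, 0, 0], 0],
    [[0, 0, 0], [0, 0, 0], 0],
    [[0, 0, 0], [0, 0, 0], 0]
  ],
  "squeeze": 50
}}

```text
t: 7.15
eef_pos: [0.4435, -0.1332, 0.0246]
eef_rot: [3.141, -0.001, 0.73]
force: [1.0, 2.0, 4.0]
width: 0.0134
finger_force: 50.0
```

Width of 13.4 mm rather than 15 suggests that the pads' lower edge bites above the tube's axis; regrip 2 mm lower.

>>> {"op": "arm_command", "data": {
  "commands": [
    [[0, 0, 0], [0, 0, 0], 25],
    [[0, 0, 0], [0, 0, 0], 25],
    [[0, 0, -1.5], [0, 0, 0], 25],
    [[0, 0, -0.7], [0, 0, 0], 25],
    [[0, 0, 0], [0, 0, 0], 0],
    [[0, 0, 0], [0, 0, 0], 0],
    [[0, 0, 0], [0, 0, 0], 0],
    [[0, 0, 0], [0, 0, 0], 0]
  ],
  "squeeze": 25
}}

```text
t: 7.95
eef_pos: [0.4433, -0.1333, 0.0223]
eef_rot: [3.141, -0.0, 0.73]
force: [-1.7, 0.7, 6.5]
width: 0.014
finger_force: 25.8
```

>>> {"op": "arm_command", "data": {
  "commands": [
    [[0, 0, 0], [0, 0, 0], 0],
    [[0, 0, 2], [0, 0, 0], 0],
    [[0, 0, 16], [0, 0, 0], 0],
    [[0, 0, 30], [0, 0, 0], 0],
    [[24, 24, 35], [0, 0, 0.07], 0],
    [[25, 25, 35], [0, 0, 0.08], 0],
    [[25, 25, 0], [0, 0, 0.08], 0],
    [[25, 25, 0], [0, 0, 0.08], 0],
    [[25, 24, 0], [0, 0, 0.067], 0],
    [[0, 0, 0], [0, 0, 0], 0]
  ],
  "squeeze": 45
}}

```text
t: 8.95
eef_pos: [0.5691, -0.0075, 0.1395]
eef_rot: [3.14, -0.001, 1.111]
force: [0.1, -0.4, -0.7]
width: 0.0132
finger_force: 45.0
```

Run:
```python
from h import *
import pickle
s=read_state();w=snapshot('wrist');b=snapshot('side');a=snapshot('scene');print(s['t'],s['eef_pos'],s['eef_rot'],s['width'],s['force'])
pickle.dump(s,open('s4.pkl','wb'));np.save('w4',w);np.save('a4',a);np.save('b4',b)
W=cv2.resize(w[:260,150:350],None,fx=2,fy=2,interpolation=2)
B=cv2.resize(b[150:280,200:300],None,fx=4,fy=4,interpolation=2)
A=cv2.resize(a[150:230,200:310],None,fx=3.6,fy=3.6,interpolation=2)
c=np.zeros((600,800,3),np.uint8);c[:520,:400]=W;c[:520,400:]=B;save('c4',c);save('a4',A,None,2)
```

```text
8.95 [ 0.56913486 -0.00745111  0.13954394] [ 3.14046623e+00 -1.23848058e-03  1.11146764e+00] 0.01316210661855084 [ 0.14098232 -0.41417605 -0.71112748]
```

View pics/c4.png

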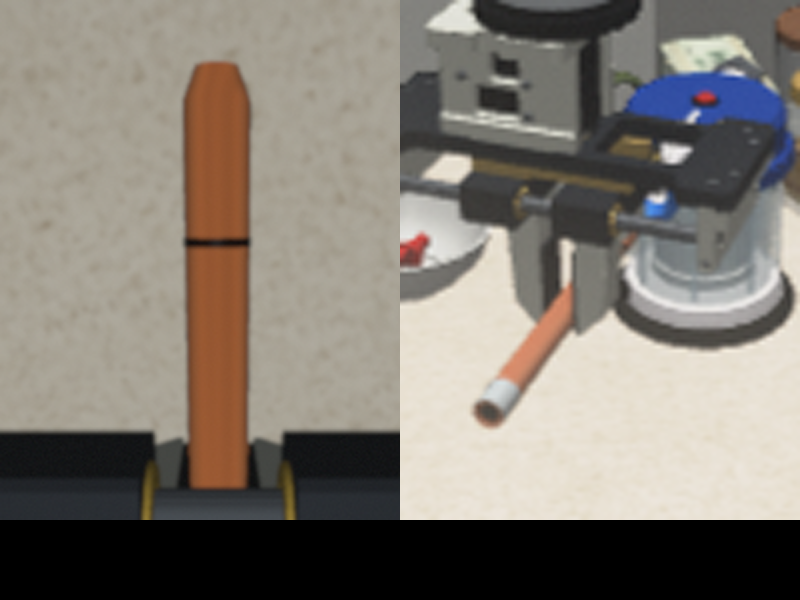

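View pics/a4.png

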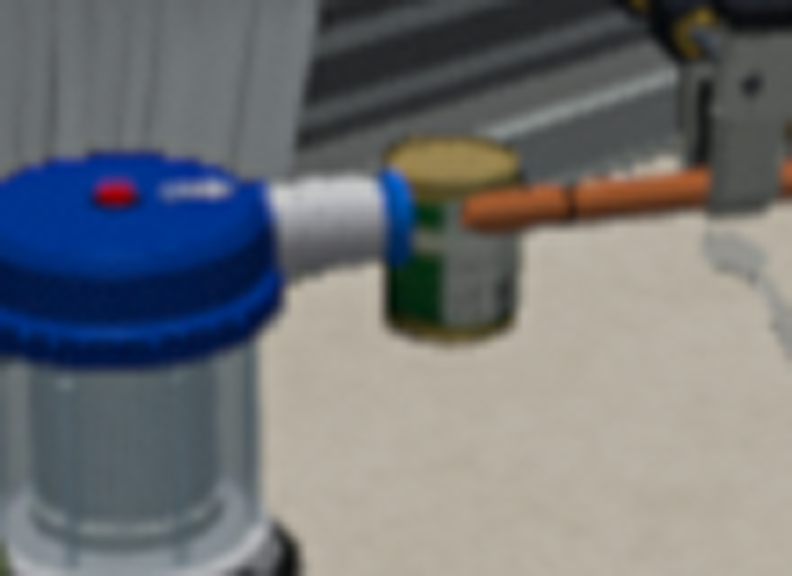

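Scene crop: tip (470,213), tube line points at (400,220), collet centre (400,217), slopes match. Wrist: tube is centred at column 258 and parallel. Raise 1.2 mm and advance.

>>> {"op": "arm_command", "data": {
  "commands": [
    [[0, 0, 1.2], [0, 0, -0.003], 0],
    [[4.5, 9, 0], [0, 0, 0], 0],
    [[4.5, 9, 0], [0, 0, 0], 0],
    [[2.7, 5.4, 0], [0, 0, 0], 0],
    [[2.7, 5.4, 0], [0, 0, 0], 0],
    [[0, 0, 0], [0, 0, 0], 0]
  ],
  "squeeze": 60
}}

```text
t: 9.7
eef_pos: [0.5818, 0.0196, 0.141]
eef_rot: [3.141, -0.0, 1.105]
force: [0.7, -0.6, -0.7]
width: 0.0134
finger_force: 60.0
```

>>> {"op": "arm_command", "data": {
  "commands": [
    [[2.2, 4.5, 0], [0, 0, 0], 0],
    [[2.2, 4.5, 0], [0, 0, 0], 0],
    [[0, 0, 0], [0, 0, 0], 0]
  ]
}}

```text
t: 10.0
eef_pos: [0.5862, 0.0282, 0.1411]
eef_rot: [3.141, -0.0, 1.104]
force: [1.0, -0.7, -1.5]
width: 0.0131
finger_force: 60.0
```

>>> {"op": "arm_command", "data": {
  "commands": [
    [[1.8, 3.6, 0], [0, 0, 0], 0],
    [[1.8, 3.6, 0], [0, 0, 0], 0],
    [[1.8, 3.6, 0], [0, 0, 0], 0],
    [[0, 0, 0], [0, 0, 0], 0]
  ]
}}

```text
t: 10.4
eef_pos: [0.5913, 0.0384, 0.1409]
eef_rot: [-3.141, 0.0, 1.103]
force: [0.5, 0.1, -0.6]
width: 0.013
finger_force: 60.0
```

>>> {"op": "arm_command", "data": {
  "commands": [
    [[1.4, 2.7, 0], [0, 0, 0], 0],
    [[1.4, 2.7, 0], [0, 0, 0], 0],
    [[0.7, 1.4, 0], [0, 0, 0], 0],
    [[0, 0, 0], [0, 0, 0], 0]
  ]
}}

```text
t: 10.8
eef_pos: [0.593, 0.0422, 0.1404]
eef_rot: [-3.139, 0.007, 1.104]
force: [-7.0, -15.7, -0.1]
width: 0.0139
finger_force: 60.0
```

Run:
```python
from h import *
import pickle
s=read_state();w=snapshot('wrist');a=snapshot('scene');print(s['t'],s['eef_pos'],s['eef_rot'],s['width'],s['force'])
W=cv2.resize(w[:260,150:350],None,fx=2,fy=2,interpolation=2)
A=cv2.resize(a[150:230,210:310],None,fx=4,fy=4,interpolation=2)
c=np.zeros((600,800,3),np.uint8);c[:520,:400]=W;c[:320,400:]=A;save('c5',c)
```

```text
10.8 [0.59298206 0.04224428 0.14040858] [-3.13937304  0.00731306  1.10395527] 0.013908837882270755 [ -6.99494389 -15.72257093  -0.0713217 ]
```

View pics/c5.png

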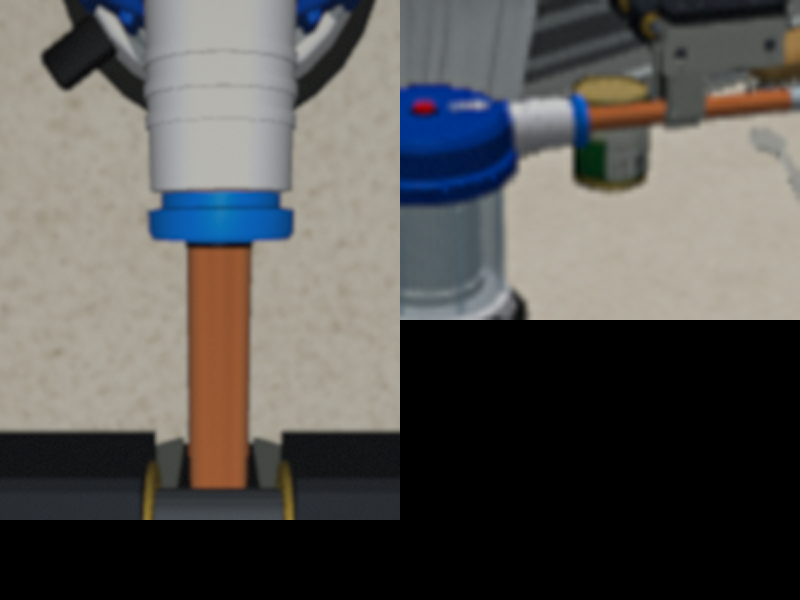

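Ring is at the collet face (218,244), and the push has risen to 17 N; push a little more to confirm that it has bottomed.

>>> {"op": "arm_command", "data": {
  "commands": [
    [[0.9, 1.8, 0], [0, 0, 0], 0],
    [[0.9, 1.8, 0], [0, 0, 0], 0],
    [[0, 0, 0], [0, 0, 0], 0]
  ]
}}

```text
t: 11.2
eef_pos: [0.593, 0.0426, 0.1399]
eef_rot: [-3.137, 0.014, 1.104]
force: [-13.3, -28.4, 1.7]
width: 0.0133
finger_force: 60.0
```

Bottomed: 31 N with no further travel. Ease off most of the push, release and rise.

>>> {"op": "arm_command", "data": {
  "commands": [
    [[-1.6, -3.2, 0], [0, 0, 0], 0],
    [[-0.7, -1.4, 0], [0, 0, 0], 0],
    [[0, 0, 0], [0, 0, 0], 40],
    [[0, 0, 0], [0, 0, 0], 40],
    [[0, 0, 0], [0, 0, 0], 40],
    [[0, 0, 20], [0, 0, 0], 40],
    [[0, 0, 40], [0, 0, 0], 40],
    [[-20, -30, 30], [0, 0, 0], 40],
    [[-30, -35, 0], [0, 0, 0], 40],
    [[0, 0, 0], [0, 0, 0], 40]
  ]
}}

```text
t: 12.2
eef_pos: [0.5422, -0.023, 0.2324]
eef_rot: [3.141, 0.001, 1.102]
force: [-0.6, 0.9, -0.1]
width: 0.0399
finger_force: 0.0
```

Run:
```python
from h import *
s=read_state();w=snapshot('wrist');a=snapshot('scene');b=snapshot('side');print(s['t'],s['eef_pos'],s['force'])
W=cv2.resize(w[:260,150:350],None,fx=1.5,fy=1.5,interpolation=2)
A=cv2.resize(a[150:280,210:330],None,fx=3,fy=3,interpolation=2)
B=cv2.resize(b[150:350,150:370],None,fx=1.5,fy=1.0,interpolation=2)
c=np.zeros((600,800,3),np.uint8);c[:390,:300]=W;c[:390,300:660]=A;c[395:595,:330]=B;save('c6',c)
```

```text
12.2 [ 0.54220215 -0.02295218  0.23235848] [-0.55547184  0.90032157 -0.10721006]
```

View pics/c6.png

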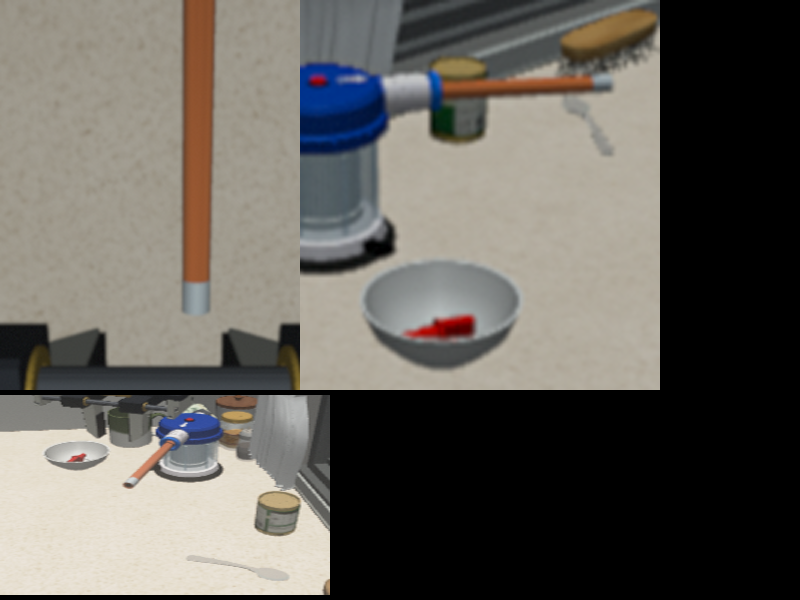

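The tube stands by itself in the collet (scene crop (440,90) to (610,84)), in line with the boss. The plug lies in the bowl at (445,328). The gripper is clear of everything.

```bash
python3 -c "
from station import *
print(job_done())"
```

```text
the job is handed in; nothing more can be done
None
```

I handed the job in at about 12 s: the dust plug is in the white bowl, the tube is bottomed in the outlet and stands there by itself, and the mug, tin and teaspoon were not touched; the station returned no verdict.

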